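Size a tube plug in the stepped gauge

ROBOT

A 6-joint arm with a two-finger parallel gripper is mounted at the origin on the work surface. World frame = base frame: x ahead of the robot, y to its left, z up, the work surface at z = 0. Lengths are in mm, angles in degrees, forces in N, time in s.
With the tool pointing down it reaches from about 300 to 850 mm from the base axis. Payload 4.2 kg.
Tool frame: the origin (TCP) lies midway between the tips of the shut fingers; the grasp point (between the pads) lies 19 mm behind it (env.hold_point_z is the z of the grasp point in the tool frame, in mm); z points along the fingers, y is the direction in which the jaws open and shut (so a half turn about z gives the same grasp; the last joint's range is limited). The gripper opens to 91 mm and grips with 3 to 60 N. Pads are 32 mm wide; open, the fingers measure 118 mm over their backs; the gripper's body (76 mm by 178 mm) begins 60 mm behind the grasp point.
Start: joints at [-73.453, 18.312, 89.639, -0, 72.044, -1.146], TCP at [174.755, -547.817, 213.976] pointing down, gripper open.
Joint ranges: [-177.97, 177.97], [-48.28, 115.42], [12.27, 149.76], [-77.06, 257.06], [2.81, 150.46], [-146.56, 146.56]. Speed limits (degrees/s): [147.25, 147.25, 180, 180, 180, 180].

INTERFACE

Orientations are given as [roll, pitch, yaw] about the fixed x, y, z axes, in that order (R = Rz(yaw) Ry(pitch) Rx(roll)).
In Python, from workcell import env, grab_frame, camera_params, spotter gives the robot as it stands. The module is installed in compiled form; this text tells all that it offers.
- The arm moves only by the shell command python3 -m jog 'ROWS' [FORCE]. ROWS is text: rows parted by semicolons, each of 7 numbers parted by spaces: the turn, a rotation vector about the world's x, y, z in units of 5 degrees (1.0 is 5 degrees), then the shift along the world's x, y, z in units of 25 mm (1.0 is 25 mm), then the opening, from 0 (shut) to 1 (fully open). A call has 1 to 5 rows; each row is the pose to reach, as a shift and turn from the pose commanded when the call began; what a row does not reach only later rows make up. A row lasts 1/8 s, in which the tool goes at most 62.5 mm and 10.7 degrees, less where a joint would pass 70% of its speed; a pose out of reach is approached as far as the arm can. A call with a gripper value outside its range is refused whole. The fingers move at their own pace and stop on an object; FORCE is the grip in N (left out, the last holds). Time passes only in rows, so rows that repeat a pose let the fingers close. It gives the time, the measured TCP pose, the force and the opening at its end, in the units of the state.
- env.state(): the state, without advancing time (a new reading comes with each control period).
- grab_frame(name): name is "scene" or "top"; returns the picture (420x560x3 uint8, red, green, blue); there is no depth.
- camera_params(name): a dict with "K" (3x3 intrinsics, pixels), "rvec" (rotation vector, rad) and "tvec" (3), from world to camera coordinates, as OpenCV has them. Camera axes: x right, y down, z forward; pixel columns grow to the right and rows downward; lengths in mm; the calibration is good to about 2 mm. A picture is of the moment at which its call begins. camera_params takes no time and is no camera call.
- env.job_done(): hands the job in, once; it reports no verdict.
Trained networks look in the newest picture that a camera, given by its name, has taken for a name from the list of things; names that differ only in an ending like _2 or _b are one class to them, and where a whole thing is asked for, a point or a joint stands for the part that bears it (a point fixed in the world has none). Each returns a list of dicts, best first, with "conf" (0 to 1); they miss things now and then, are a little off and sometimes report something else, mostly with a low value. They report only what shows in the picture. A call takes as long as a camera call. They do not tell look-alikes from the thing itself.
- spotter.look_for(query, camera): "box" ([left, top, width, height] in pixels, round what is visible of it).
- spotter.trace(query, camera): "region" (420x560 bool, what is visible of it) and "box" ([left, top, width, height] in pixels, round what is visible of it).
The state is a dict: "time_s": time; "qpos": joint angles; "qvel": joint speeds; "effort": joint torques, N m; "ee_pos": TCP position; "ee_rot": TCP orientation; "force": force on the tool from outside, world axes, zero at the start; "torque": the same for the moment, N m; "gripper_width": finger opening in mm.
Only numpy, scipy, OpenCV 4.12 (cv2) and the standard library are available. Lean on these libraries where they do the work, as an engineer would, in place of code of your own. Each camera call takes 0.05 s, during which the arm holds its last target. There are 200 camera calls.

TASK

Take the tube plug that stands on the paper sheet and find its size in the stepped gauge: starting with the smallest socket and taking each next one in turn, press it gently upright onto the socket for a moment, feeling whether it goes in, and stop at the first socket that it enters. Push it home there, flange down on the step, and let go; use no more than a light hand (well under 25 N) on the gauge, and leave the spare plug and the other things on the bench where they are.

Things in the scene. Friction and masses are not known exactly. Their poses are not given: they have to be found in the camera images.
- plug_a_grip (a point): On the axis of a black end plug's stem, 43 mm above the plug's underside, 24 mm above the flange's top and 16 mm below the stem's top; z along the stem, up. Of the two plugs, the one to gauge stands on the paper sheet, the other is a spare on the bare bench; which is which changes.
- plug_b_grip (a point): On the axis of a black end plug's stem, 43 mm above the plug's underside, 24 mm above the flange's top and 16 mm below the stem's top; z along the stem, up. Of the two plugs, the one to gauge stands on the paper sheet, the other is a spare on the bare bench; which is which changes.
- sheet_mid (a point): Centre of the white paper sheet, 105 mm (x) by 150 mm (y), flat on the bench. The plug to gauge stands within 40 mm of this point, the spare more than 80 mm away.
- plug_a: Black plastic end plug for a postal tube, about 60 g, upright: round body 16 mm tall, then a flange 48 mm across and 3 mm thick, then a round stem 22 mm across and 40 mm tall to hold it by. The body is 38 mm across in one plug and 42 mm in the other; nothing marks which, from above they look the same. Origin: centre of the underside, z up.
- plug_b: Black plastic end plug for a postal tube, about 60 g, upright: round body 16 mm tall, then a flange 48 mm across and 3 mm thick, then a round stem 22 mm across and 40 mm tall to hold it by. The body is 38 mm across in one plug and 42 mm in the other; nothing marks which, from above they look the same. Origin: centre of the underside, z up.
- gauge: Bench-fixed gauge: an aluminium stair of four steps along its y, 66 mm deep (x), 224 mm long, a socket per step every 56 mm, rising with socket size toward +y. It rides on springs: it sinks about 0.4 mm per newton beyond the first 1.5 N, 8 mm at most. Origin under its centre, at bench height. A plug enters its socket with 1 mm of play until the flange meets the step; a smaller one stops it at the rim.
- step1 (a point): Centre of the mouth of the socket in step 1 of the gauge, on the step's top face, 36 mm above the bench; x and y along the gauge, z up. Round socket 35 mm wide, 20 mm deep, 1 mm chamfer. The smallest: too small for both plugs.
- step2 (a point): Centre of the mouth of the socket in step 2 of the gauge, on the step's top face, 41 mm above the bench; x and y along the gauge, z up. Round socket 39 mm wide, 20 mm deep, 1 mm chamfer. 
- step3 (a point): Centre of the mouth of the socket in step 3 of the gauge, on the step's top face, 46 mm above the bench; x and y along the gauge, z up. Round socket 43 mm wide, 20 mm deep, 1 mm chamfer. 
- step4 (a point): Centre of the mouth of the socket in step 4 of the gauge, on the step's top face, 51 mm above the bench; x and y along the gauge, z up. Round socket 47 mm wide, 20 mm deep, 1 mm chamfer. The largest.
- marker: Bystander: black marker pen, 14 mm thick, 134 mm long, lying; origin under its middle, along x.
- tape_roll: Bystander: tape core standing on its flat side, 96 mm across, 48 mm tall; origin under its centre.
- knife: Bystander: red utility knife, lying along its x, 165 mm long, 22 mm wide, 18 mm tall; origin under the handle's middle.
- dispenser: Bystander: blue tape dispenser, 190 x 70 mm, 102 mm tall; origin under its middle.
- glue: Bystander: white bottle, 54 mm across, 150 mm tall, standing; origin under its centre.
- offcut: Bystander: short cardboard tube offcut standing on end, 42 mm across, 50 mm tall; origin under its centre.
Not all that is in view belongs to the job. Leave any pink or purple look-alike of the plug_a alone. What is shaped like the plug_b but green or pink is not meant.

How it is judged:
By the outcome, as a careful person would: the job done as asked, in the order asked, and still so for the second after the job is handed in, with the robot touching nothing.
It also fails if it takes over 64 s, if anything falls off the work surface, if the arm or the gripper's body presses on something with over 40 N, if the wrist force passes 120 N, or if a joint passes its speed limit or range.

## Working session

There is one attempt and no reset: what is moved stays moved. The work goes in short steps, Python scripts to look and compute and a shell command to move; the robot and the scene stay as the last step left them, time stands still between calls to the robot, and variables do not carry over. Pictures are saved under pics/ and viewed, about 8 in all and at most 12, crops included, and the job is handed in when it is done.

```bash
mkdir -p pics
python3 - <<'E'
from workcell import env, grab_frame, camera_params, spotter
import cv2,numpy as np
for n in("scene","top"):
    f=grab_frame(n); cv2.imwrite(f"pics/{n}0.png",f[:,:,::-1])
    p=camera_params(n); print(n,np.round(p["K"],1).tolist(),p["rvec"],p["tvec"])
    for q in("plug_a","gauge","sheet_mid"):
        try:
            for r in spotter.look_for(q,n)[:4]: print(q,r)
        except Exception as e: print(q,e)
print(env.state(), env.hold_point_z)
E
```

```text
scene [[461.4, 0.0, 272.8], [0.0, 461.4, 212.5], [0.0, 0.0, 1.0]] [ 1.96658968  1.23117159 -0.57758057] [-157.77803451 -285.06538282 1651.78271318]
plug_a {'box': [191.9, 253.0, 17.1, 27.2], 'conf': 0.89}
plug_a {'box': [224.6, 196.9, 19.4, 27.9], 'conf': 0.83}
plug_a {'box': [235.4, 251.7, 19.7, 23.7], 'conf': 0.75}
plug_a {'box': [189.3, 215.0, 17.5, 30.2], 'conf': 0.71}
gauge {'box': [300.5, 175.1, 81.1, 50.6], 'conf': 0.82}
gauge {'box': [301.6, 169.9, 78.7, 46.1], 'conf': 0.66}
sheet_mid {'box': [216.6, 203.1, 58.6, 26.8], 'conf': 0.63}
top [[491.7, 0.0, 282.3], [0.0, 491.7, 200.5], [0.0, 0.0, 1.0]] [ 2.11605833 -2.17850395  0.13240347] [ -70.34740913  550.44953755 1204.40204878]
plug_a {'box': [361.6, 166.8, 21.2, 18.9], 'conf': 0.85}
plug_a {'box': [286.4, 168.8, 17.2, 15.2], 'conf': 0.8}
plug_a {'box': [353.0, 217.7, 17.3, 19.5], 'conf': 0.79}
plug_a {'box': [300.1, 230.4, 18.5, 22.8], 'conf': 0.65}
gauge {'box': [144.7, 194.3, 97.9, 52.1], 'conf': 0.89}
sheet_mid {'box': [269.2, 214.1, 69.5, 56.5], 'conf': 0.97}
sheet_mid {'box': [149.5, 198.0, 91.7, 40.5], 'conf': 0.44}
{'time_s': 0.4, 'qpos': array([-7.34524848e+01,  1.83166471e+01,  8.96501740e+01, -1.69142013e-03,
        7.20433320e+01, -1.14599164e+00]), 'qvel': array([-0.02165745, -0.04309833, -0.16686837, -0.02447406, -0.05501145,
        0.02563868]), 'effort': array([ 5.31159901e-05, -4.11891782e+01, -2.31914252e+01,  7.26761715e-02,
        3.97649570e-02, -5.05642129e-05]), 'ee_pos': array([ 174.72832581, -547.73697037,  213.85245364]), 'ee_rot': array([-1.79989817e+02,  1.40555592e-03,  1.76940285e+01]), 'force': array([-0.12091208, -0.67545056, -0.15711176]), 'torque': array([-0.01959885, -0.00442772, -0.04918451]), 'gripper_width': 91.03742069331237} -18.8
```

View pics/scene0.png

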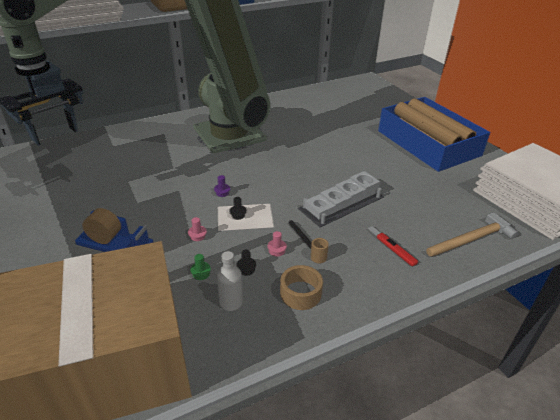

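View pics/top0.png

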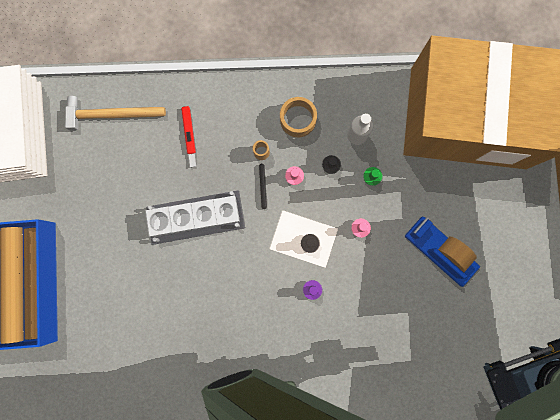

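Run:
```python
import cv2,numpy as np
t=cv2.imread("pics/top0.png"); s=cv2.imread("pics/scene0.png")
a=cv2.resize(t[180:255,135:255],None,fx=6,fy=6,interpolation=cv2.INTER_CUBIC)[:,:720]
b=cv2.resize(t[205:275,262:345],None,fx=4,fy=4,interpolation=cv2.INTER_CUBIC)[:280,:332]
c=cv2.resize(s[165:230,295:390],None,fx=4,fy=4,interpolation=cv2.INTER_CUBIC)[:140*2]
o=np.zeros((600,800,3),np.uint8)
a=cv2.resize(a,(480,300));o[:300,:480]=a;o[:280,480:800]=b[:,:320];o[310:570,:380]=c[:260]
d=cv2.resize(s[190:235,210:280],None,fx=5,fy=5,interpolation=cv2.INTER_CUBIC);o[310:535,400:750]=d
cv2.imwrite("pics/crop1.png",o)
```

```text
(no output)
```

View pics/crop1.png

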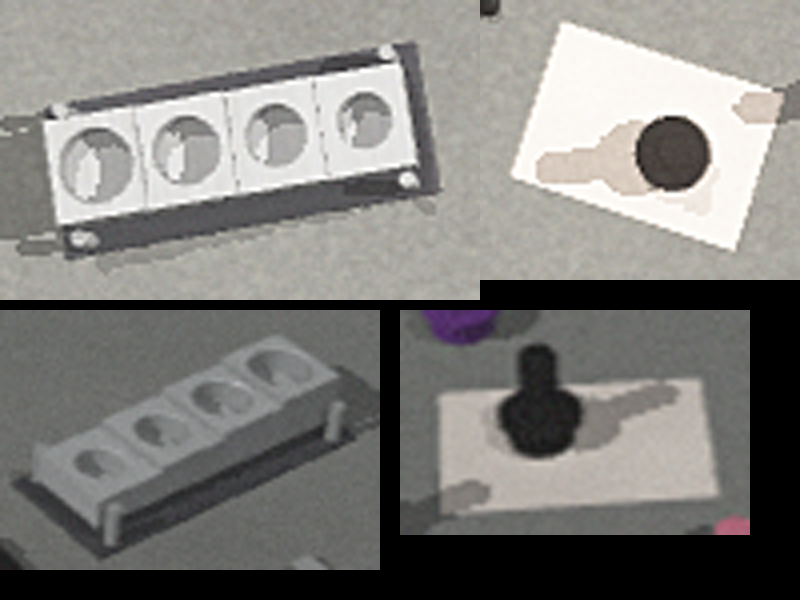

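```bash
cat > h.py <<'E'
import cv2,numpy as np
from scipy.optimize import minimize
from workcell import camera_params
U=6
P={n:camera_params(n) for n in("scene","top")}
def proj(n,pts):
    p=P[n]; return cv2.projectPoints(np.asarray(pts,float).reshape(-1,1,3),p["rvec"],p["tvec"],p["K"],None)[0].reshape(-1,2)
A=np.linspace(0,2*np.pi,48,endpoint=False)
def ring(x,y,z,d): return np.c_[x+d/2*np.cos(A),y+d/2*np.sin(A),0*A+z]
def fill(m,n,pts,org,v,hull=True):
    q=((proj(n,pts)-org+.5)*U*16).astype(np.float32)
    if hull:q=cv2.convexHull(q)
    cv2.fillPoly(m,[np.round(q).astype(np.int32).reshape(-1,1,2)],v,cv2.LINE_AA,4)
def blur(m): return cv2.resize(m,None,fx=1/U,fy=1/U,interpolation=cv2.INTER_AREA).astype(float)/255
def plug_model(n,x,y,roi,z=0):
    x0,y0,w,h=roi; m=np.zeros((h*U,w*U),np.uint8)
    for d,a,b in((40,0,16),(48,16,19),(22,19,59)): fill(m,n,np.r_[ring(x,y,z+a,d),ring(x,y,z+b,d)],(x0,y0),255)
    return blur(m)
def gauge_pts(x,y,yaw,lx,ly,z):
    c,s=np.cos(yaw),np.sin(yaw); return np.c_[x+c*lx-s*ly,y+s*lx+c*ly,0*lx+z]
def gauge_model(n,x,y,yaw,roi):
    x0,y0,w,h=roi; m=np.zeros((h*U,w*U),np.uint8)
    for i in range(4):
        z=36+5*i;yc=-84+56*i
        fill(m,n,gauge_pts(x,y,yaw,np.array([-33,33,33,-33.]),yc+np.array([-28,-28,28,28.]),z),(x0,y0),255)
        r=(35+4*i)/2+.7
        fill(m,n,gauge_pts(x,y,yaw,r*np.cos(A),yc+r*np.sin(A),z),(x0,y0),0)
    return blur(m)
def ray(n,u,v,z):
    p=P[n];R=cv2.Rodrigues(p["rvec"])[0];C=-R.T@p["tvec"].ravel();d=R.T@np.linalg.solve(p["K"],[u,v,1]);return C+d*(z-C[2])/d[2]
def fit(f,x0,steps):
    x0=np.array(x0,float);S=np.vstack([x0]+[x0+np.eye(len(x0))[i]*steps[i] for i in range(len(x0))])
    r=minimize(f,x0,method="Nelder-Mead",options=dict(initial_simplex=S,xatol=.005,fatol=1e-6));return r.x,r.fun
E
python3 - <<'E'
from h import *
I={n:cv2.cvtColor(cv2.imread(f"pics/{n}0.png"),cv2.COLOR_BGR2GRAY).astype(float) for n in P}
C=lambda n,r:I[n][r[1]:r[1]+r[3],r[0]:r[0]+r[2]]
for n,roi,dark,lite in(("top",(295,228,30,30),45,235),("scene",(226,193,24,32),25,None)):
    im=C(n,roi)
    if n=="top": m=np.clip((150-im)/(150-45),0,1)
    else: m=np.clip((60-im)/(60-20),0,1)
    g=ray(n,310,243,45) if n=="top" else ray(n,237,208,35)
    x,e=fit(lambda p:((plug_model(n,*p,roi)-m)**2).mean(),g[:2],(6,6)); print("plug",n,x,e)
n="top";roi=(140,185,110,65);im=C(n,roi);m=np.clip((im-185)/(225-185),0,1)
g=ray(n,195,213,44);d=ray(n,160,221,51)-ray(n,227,210,36)
x,e=fit(lambda p:((gauge_model(n,*p,roi)-m)**2).mean(),[g[0],g[1],np.arctan2(-d[0],d[1])],(8,8,.05));print("gauge",x[:2],np.degrees(x[2]),e)
mm=gauge_model(n,*x,roi);o=np.hstack([m,mm,abs(m-mm)])
cv2.imwrite("pics/fit.png",cv2.resize(o*255,None,fx=2.4,fy=2.4))
for i in range(4): print(i+1,gauge_pts(*x,np.array([0.]),np.array([-84.+56*i]),36+5*i))
roi=(295,165,95,65);n="scene";im=C(n,roi);print(np.percentile(im,[5,50,95]))
E
```

```text
plug top [ 440.48202678 -151.61207456] 0.027082648309868607
plug scene [ 439.24860108 -149.19957834] 0.10049588299372036
gauge [516.97136227 140.26418059] 8.56219687055864 0.030048589131936886
1 [[529.47752926  57.20037507  36.        ]]
2 [[521.1400846  112.57624542  41.        ]]
3 [[512.80263994 167.95211577  46.        ]]
4 [[504.46519529 223.32798611  51.        ]]
[ 58. 107. 143.][ WARN:0@1.423] global loadsave.cpp:1063 imwrite_ Unsupported depth image for selected encoder is fallbacked to CV_8U.
```

View pics/fit.png

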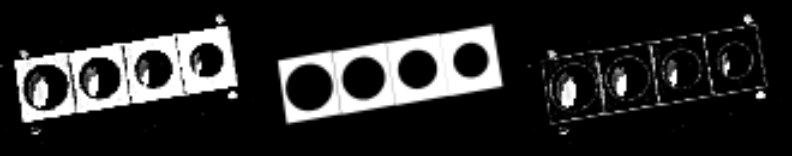

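Four knobby look-alikes (pink at 294,175 and 361,228; green at 373,176; purple at 313,290) and two black plugs at (332,164) and (310,243) are in the top view. The one meant is the black plug at (310,243), the only one on the sheet, which the crop confirms. The gauge fit overlays well. Now I move above the plug.

```bash
python3 -m jog '0 0 -1.83 10.6 15.9 0 1;0 0 -1.83 10.6 15.9 0 1;0 0 -1.83 10.6 15.9 0 1;0 0 -1.83 10.6 15.9 0 1;0 0 -1.83 10.6 15.9 0 1' 10
```

```text
time_s: 1.02
ee_pos: [349.0, -286.2, 214.3]
ee_rot: [180.0, -0.0, 8.5]
force: [1.9, -0.5, -0.2]
gripper_width: 91.1
```

```bash
python3 -m jog '0 0 0 3.64 5.4 -2 1;0 0 0 3.64 5.4 -2 1;0 0 0 3.64 5.4 -2 1;0 0 0 3.64 5.4 -5 1;0 0 0 3.64 5.4 -5 1'; python3 -m jog '0 0 0 0 0 0 1;0 0 0 0 0 0 1'
```

```text
time_s: 1.65
ee_pos: [436.5, -151.3, 86.3]
ee_rot: [-179.8, 0.4, 8.6]
force: [-0.4, -0.3, 0.1]
gripper_width: 91.7
time_s: 1.9
ee_pos: [440.4, -153.9, 90.8]
ee_rot: [179.9, -0.2, 8.5]
force: [-0.5, -0.2, -0.0]
gripper_width: 91.1
```

```bash
python3 -m jog '0 0 0 0 0.1 -1.3 1;0 0 0 0 0.1 -2.62 1;0 0 0 0 0.1 -2.62 1;0 0 0 0 0.1 -2.62 0.4;0 0 0 0 0.1 -2.62 0' 3;  python3 -m jog '0 0 0 0 0 0 0;0 0 0 0 0 0 0;0 0 0 0 0 0 0;0 0 0 0 0 0 0' 3;python3 -c "
from workcell import env;s=env.state();print(s['ee_pos'],s['force'],s['torque'])"
```

```text
time_s: 2.52
ee_pos: [440.4, -150.9, 25.1]
ee_rot: [179.9, -0.2, 8.5]
force: [-0.3, 1.2, -0.3]
gripper_width: 74.0
time_s: 3.02
ee_pos: [439.1, -150.3, 23.5]
ee_rot: [180.0, 0.0, 8.5]
force: [0.7, -0.5, 0.6]
gripper_width: 34.1
[ 439.05873062 -150.25835769   23.45295702] [ 0.67073298 -0.51077649  0.55761433] [-0.00096639 -0.00431157 -0.00286787]
```

```bash
python3 -m jog '0 0 0 0 0 0 0;0 0 0 0 0 0 0;0 0 0 0 0 0 0;0 0 0 0 0 0 0' 3; python3 -m jog '0 0 0 0 0 0 0.45;0 0 0 0 0 0 0.45;0 0 0 0 0 0 0.45;0 0 0 0 0 0 0.45'; python3 -m jog '0 0 9 0 0 0 0.45;0 0 9 0 0 0 0.45;0 0 9 0 0 0 0.45;0 0 9 0 0 0 0.45;0 0 9 0 0 0 0.45';python3 -m jog '0 0 9 0 0 0 0.45;0 0 9 0 0 0 0.45;0 0 9 0 0 0 0.45;0 0 9 0 0 0 0.45;0 0 9 0 0 0 0.45'
```

```text
time_s: 3.52
ee_pos: [439.0, -150.3, 23.4]
ee_rot: [-180.0, 0.0, 8.5]
force: [0.4, -0.5, -0.0]
gripper_width: 21.8
time_s: 4.03
ee_pos: [439.1, -150.3, 23.5]
ee_rot: [180.0, -0.0, 8.5]
force: [0.0, -0.1, 0.1]
gripper_width: 40.9
time_s: 4.65
ee_pos: [439.1, -150.3, 23.5]
ee_rot: [180.0, -0.0, 53.5]
force: [0.3, -0.3, -0.1]
gripper_width: 41.2
time_s: 5.28
ee_pos: [439.1, -150.3, 23.5]
ee_rot: [180.0, 0.0, 98.4]
force: [-0.2, -0.0, -0.1]
gripper_width: 41.2
```

```bash
python3 -m jog '0 0 0 0 0 0 0;0 0 0 0 0 0 0;0 0 0 0 0 0 0;0 0 0 0 0 0 0;0 0 0 0 0 0 0' 3; python3 -m jog '0 0 0 0 0 0 0;0 0 0 0 0 0 0' 5; python3 -m jog '0 0 0 0 0 0 0.45;0 0 0 0 0 0 0.45;0 0 0 0 0 0 0.45;0 0 0 0 0 0 0.45'; python3 -m jog '0 0 0 0 0 2 0.45;0 0 0 0 0 3 0.45;0 0 0 -4 -2 3 0.45;0 0 0 -6 -4 3 0.45;0 0 0 -6 -4 3 0.45'; python3 -m jog '0 0 0 -2 -4 0 0.45;0 0 0 -2 -4 0 0.45;0 0 0 -2 -4 0 0.45'
python3 - <<'E'
from h import *
from workcell import grab_frame,env
I={}
for n in P:
    f=grab_frame(n);cv2.imwrite(f"pics/{n}1.png",f[:,:,::-1]);I[n]=cv2.cvtColor(f,cv2.COLOR_RGB2GRAY).astype(float)
C=lambda n,r:I[n][r[1]:r[1]+r[3],r[0]:r[0]+r[2]]
for n,roi,z,uv in(("top",(295,228,30,30),45,(310,243)),("scene",(224,193,28,32),35,(237,208))):
    im=C(n,roi);m=np.clip((150-im)/105,0,1) if n=="top" else np.clip((48-im)/25,0,1)
    x,e=fit(lambda p:((plug_model(n,*p,roi)-m)**2).mean(),ray(n,*uv,z)[:2],(6,6));print(n,x,e)
print(env.state()["ee_pos"],env.state()["qpos"])
cv2.imwrite("pics/chk.png",np.hstack([cv2.resize(I["top"][150:330,200:400],(440,396)),cv2.resize(m*255,(336,396))]))
E
```

```text
time_s: 5.9
ee_pos: [439.2, -150.3, 23.5]
ee_rot: [180.0, 0.0, 98.5]
force: [0.6, -0.7, -0.3]
gripper_width: 21.8
time_s: 6.15
ee_pos: [439.1, -150.3, 23.5]
ee_rot: [180.0, 0.0, 98.5]
force: [0.4, -0.7, 0.1]
gripper_width: 21.6
time_s: 6.65
ee_pos: [439.1, -150.3, 23.5]
ee_rot: [180.0, -0.0, 98.5]
force: [0.6, -0.1, -0.8]
gripper_width: 40.8
time_s: 7.28
ee_pos: [287.6, -251.0, 98.7]
ee_rot: [180.0, 0.0, 98.6]
force: [1.4, -1.0, -0.2]
gripper_width: 41.0
time_s: 7.65
ee_pos: [238.0, -353.1, 98.6]
ee_rot: [180.0, 0.1, 98.3]
force: [0.2, 0.7, 0.1]
gripper_width: 41.1
top [ 438.43130235 -151.48791686] 0.03334851988725774
scene [ 435.00828794 -147.66968227] 0.11844032720931508
[ 238.73762391 -349.87587256   98.24541299] [-5.72695241e+01  1.16322811e+01  1.18121007e+02  3.50504395e-02
  5.03141427e+01 -6.57491581e+01][ WARN:0@3.278] global loadsave.cpp:1063 imwrite_ Unsupported depth image for selected encoder is fallbacked to CV_8U.
```

View pics/chk.png

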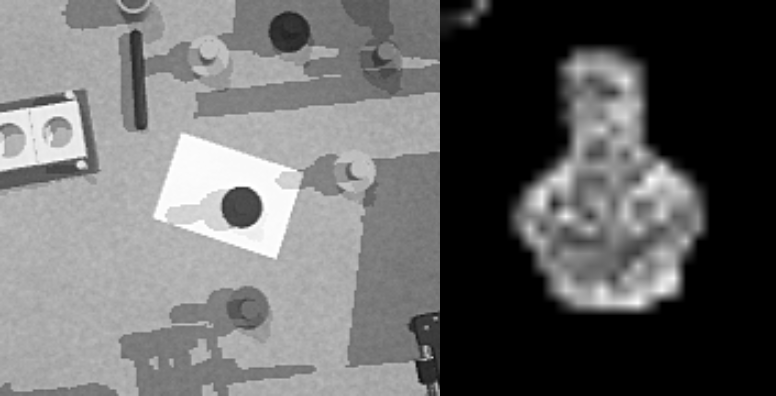

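Run:
```python
from h import *
for k in(0,1):
    I=cv2.cvtColor(cv2.imread(f"pics/top{k}.png"),cv2.COLOR_BGR2GRAY).astype(float)
    C=lambda r:I[r[1]:r[1]+r[3],r[0]:r[0]+r[2]]
    roi=(295,228,30,30);im=C(roi)
    for a,b in((150,45),(180,60),(120,60)):
        m=np.clip((a-im)/(a-b),0,1);x,e=fit(lambda p:abs(plug_model("top",*p,roi)-m).mean(),(439,-151),(5,5));print(k,"plug",x,e)
    print(im[15].astype(int))
    roi=(140,185,110,65);im=C(roi)
    for a,b in((185,225),(150,225),(190,215)):
        m=np.clip((im-a)/(b-a),0,1);x,e=fit(lambda p:abs(gauge_model("top",*p,roi)-m).mean(),(516,141,.149),(5,5,.03));print(k,"gauge",x[:2],np.degrees(x[2]),e)
```

```text
0 plug [ 440.50927192 -151.76679621] 0.08635916588857764
0 plug [ 440.50922032 -151.74068435] 0.03991884531590414
0 plug [ 440.5031148 -152.0077188] 0.06709803921568627
[203 214 214 203 206 153  53  64  69  71  65  64  78  77  75  72  72  71
  69  67  78  72  70  61 139 254 253 248 247 248]
0 gauge [516.95992146 140.40310488] 8.537794067691248 0.04690052104757988
0 gauge [517.28700124 140.47229216] 8.621654586307201 0.16324113533525297
0 gauge [516.95246746 140.44349504] 8.573203224470662 0.04703381324557795
1 plug [ 438.84057759 -151.1764138 ] 0.09788110799875505
1 plug [ 438.56269387 -150.67659457] 0.050412309368191716
1 plug [ 438.82557297 -151.58167458] 0.08492483660130719
[210 216 217 212 214 173  58  70  75  73  72  67  82  74  74  77  78  74
  76  74  73  72  64  76 199 255 253 249 249 249]
1 gauge [517.24022621 140.27873007] 8.466446871988687 0.04947442753325106
1 gauge [517.09425896 140.4236337 ] 8.524151385536697 0.20067714246537777
1 gauge [517.27368674 140.14852011] 8.584924748128818 0.050447278211984095
```

```bash
python3 -m jog '0 0 0 8 8 0 0.45;0 0 0 8 8 0 0.45;0 0 0 8 8 0 0.45;0 0 0 8 8 0 0.45;0 0 0 8 8 0 0.45' 20; python3 -m jog '0 0 0 0 0 0 0.45;0 0 0 0 0 0 0.45';  python3 -m jog '0 0 0 0 0 -1.5 0.45;0 0 0 0 0 -3 0.45;0 0 0 0 0 -3 0.45;0 0 0 0 0 -3 0.3;0 0 0 0 0 -3 0'; python3 -m jog '0 0 0 0 0 0 0;0 0 0 0 0 0 0;0 0 0 0 0 0 0;0 0 0 0 0 0 0;0 0 0 0 0 0 0' 20;python3 -m jog '0 0 0 0 0 2 0;0 0 0 0 0 4 0;0 0 0 0 0 4 0'
```

```text
time_s: 8.38
ee_pos: [440.6, -146.2, 98.5]
ee_rot: [180.0, -0.0, 98.8]
force: [-0.3, -0.8, -0.4]
gripper_width: 40.7
time_s: 8.62
ee_pos: [438.2, -149.4, 98.3]
ee_rot: [-179.9, -0.0, 98.7]
force: [-0.5, 0.6, 1.3]
gripper_width: 41.0
time_s: 9.25
ee_pos: [439.6, -150.8, 24.7]
ee_rot: [179.9, 0.1, 98.5]
force: [-0.3, 0.2, -0.3]
gripper_width: 24.0
time_s: 9.88
ee_pos: [439.6, -150.7, 24.7]
ee_rot: [179.9, 0.1, 98.6]
force: [-1.3, -1.7, 5.7]
gripper_width: 21.3
time_s: 10.25
ee_pos: [441.7, -151.2, 127.3]
ee_rot: [179.5, 0.3, 98.5]
force: [0.4, -0.2, -0.9]
gripper_width: 21.3
```

```bash
python3 -m jog '0 0 0 3.62 8.36 0 0;0 0 0 3.62 8.36 0 0;0 0 0 3.62 8.36 0 0;0 0 0 3.62 8.36 0 0;0 0 0 3.62 8.36 0 0'; python3 -m jog '0 0 0 0 0 -1.5 0;0 0 0 0 0 -1.5 0;0 0 0 0 0 -1.5 0;0 0 0 0 0 -1.5 0'
```

```text
time_s: 10.88
ee_pos: [529.6, 61.0, 122.0]
ee_rot: [-179.9, -0.0, 98.8]
force: [0.7, -0.7, -1.1]
gripper_width: 21.5
time_s: 11.38
ee_pos: [530.3, 58.3, 87.1]
ee_rot: [179.9, 0.0, 98.5]
force: [0.4, 1.0, -0.7]
gripper_width: 21.2
```

```bash
python3 -m jog '0 0 0 0 0 -0.5 0;0 0 0 0 0 -0.92 0;0 0 0 0 0 -0.92 0;0 0 0 0 0 -0.92 0'; for i in 1; do python3 -m jog '0 0 0 0 0 -0.06 0;0 0 0 0 0 -0.12 0;0 0 0 0 0 -0.16 0;0 0 0 0 0 -0.16 0'; done
```

```text
time_s: 11.88
ee_pos: [529.6, 58.7, 62.9]
ee_rot: [-180.0, 0.0, 98.5]
force: [-0.7, 0.8, -1.0]
gripper_width: 21.1
time_s: 12.38
ee_pos: [529.9, 58.7, 59.5]
ee_rot: [179.9, -0.0, 98.5]
force: [-0.8, 0.7, 4.4]
gripper_width: 21.5
```

```bash
python3 -m jog '0 0 0 0 0 -0.04 0;0 0 0 0 0 -0.04 0;0 0 0 0 0 -0.04 0;0 0 0 0 0 -0.04 0'; python3 -c "
from workcell import grab_frame;import cv2
f=grab_frame('scene');cv2.imwrite('pics/press1.png',cv2.resize(f[130:240,270:400,::-1],None,fx=5,fy=5,interpolation=cv2.INTER_CUBIC))"
```

```text
time_s: 12.88
ee_pos: [529.9, 58.8, 58.6]
ee_rot: [179.9, 0.0, 98.5]
force: [-1.9, -0.4, 6.1]
gripper_width: 21.3
```

View pics/press1.png

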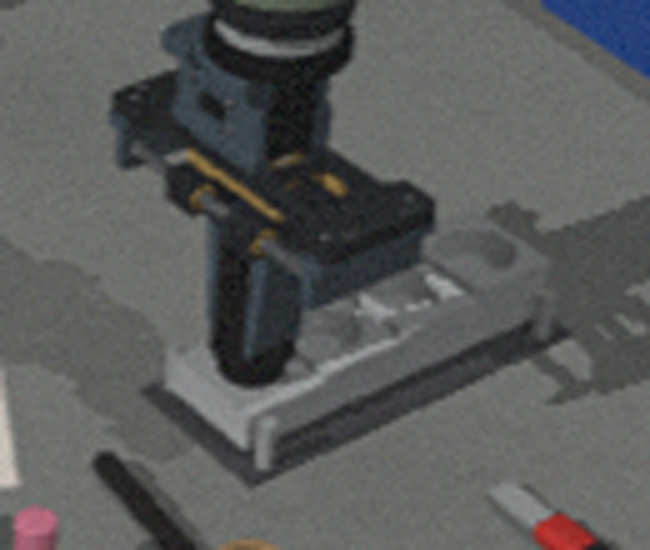

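Picture: the plug is upright on the smallest step (crop px 250,375), stopped at the rim at 6 N. On to socket 2.

```bash
python3 -m jog '0 0 0 0 0 0.6 0;0 0 0 0 0 1 0;0 0 0 -0.325 2.19 1 0;0 0 0 -0.325 2.19 1 0;0 0 0 -0.325 2.19 1 0'; python3 -m jog '0 0 0 0 0 -0.3 0;0 0 0 0 0 -0.6 0;0 0 0 0 0 -0.6 0;0 0 0 0 0 -0.6 0'; python3 -m jog '0 0 0 0 0 -0.06 0;0 0 0 0 0 -0.10 0;0 0 0 0 0 -0.14 0;0 0 0 0 0 -0.14 0'
```

```text
time_s: 13.55
ee_pos: [521.4, 113.4, 83.2]
ee_rot: [180.0, 0.0, 98.6]
force: [0.3, 0.1, -1.1]
gripper_width: 21.7
time_s: 14.05
ee_pos: [521.5, 113.2, 67.8]
ee_rot: [-180.0, 0.0, 98.5]
force: [-0.5, -0.3, -1.0]
gripper_width: 21.8
time_s: 14.55
ee_pos: [521.4, 113.5, 64.4]
ee_rot: [-180.0, 0.0, 98.5]
force: [-0.1, 0.2, -0.4]
gripper_width: 21.7
```

```bash
python3 -m jog '0 0 0 0 0 -0.06 0;0 0 0 0 0 -0.12 0;0 0 0 0 0 -0.16 0;0 0 0 0 0 -0.16 0'
```

```text
time_s: 15.05
ee_pos: [521.4, 113.4, 60.4]
ee_rot: [-180.0, 0.0, 98.5]
force: [0.0, -0.0, -1.3]
gripper_width: 21.4
```

```bash
python3 -m jog '0 0 0 0 0 -0.1 0;0 0 0 0 0 -0.2 0;0 0 0 0 0 -0.3 0;0 0 0 0 0 -0.32 0;0 0 0 0 0 -0.32 0'; python3 -m jog '0 0 0 0 0 -0.04 0;0 0 0 0 0 -0.08 0;0 0 0 0 0 -0.11 0;0 0 0 0 0 -0.11 0;0 0 0 0 0 -0.11 0'
```

```text
time_s: 15.68
ee_pos: [521.4, 113.5, 52.4]
ee_rot: [-180.0, 0.0, 98.5]
force: [0.3, 0.6, -0.6]
gripper_width: 21.6
time_s: 16.3
ee_pos: [521.5, 113.4, 49.8]
ee_rot: [180.0, -0.0, 98.5]
force: [-0.2, -0.8, -0.5]
gripper_width: 21.5
```

```bash
python3 -m jog '0 0 0 0 0 -0.04 0;0 0 0 0 0 -0.04 0;0 0 0 0 0 -0.04 0;0 0 0 0 0 -0.04 0'; python3 -m jog '0 0 0 0 0 -0.04 0;0 0 0 0 0 -0.04 0;0 0 0 0 0 -0.04 0;0 0 0 0 0 -0.04 0'
```

```text
time_s: 16.8
ee_pos: [521.5, 113.5, 48.9]
ee_rot: [180.0, -0.0, 98.5]
force: [-1.1, 0.2, 3.6]
gripper_width: 21.4
time_s: 17.3
ee_pos: [521.5, 113.5, 48.0]
ee_rot: [180.0, -0.0, 98.5]
force: [-1.7, -0.0, 5.1]
gripper_width: 21.2
```

Flange contact at the expected depth (16 mm below the rim). Ease off the load, let go, retreat.

```bash
python3 -m jog '0 0 0 0 0 0.04 0;0 0 0 0 0 0.05 0;0 0 0 0 0 0.05 0' ; python3 -m jog '0 0 0 0 0 0 0.45;0 0 0 0 0 0 0.45;0 0 0 0 0 0 0.45;0 0 0 0 0 0 0.45'; python3 -m jog '0 0 0 0 0 1 0.45;0 0 0 0 0 3 0.45;0 0 0 0 0 5 0.45;0 0 0 -4 -4 5 0.45;0 0 0 -6 -8 5 0.45'; python3 -m jog '0 0 0 -2 -4 0 0.45;0 0 0 -2 -4 0 0.45;0 0 0 -2 -4 0 0.45;0 0 0 -2 -4 0 0.45'
python3 - <<'E'
from h import *
from workcell import grab_frame
s,t=[cv2.cvtColor(grab_frame(n),cv2.COLOR_RGB2BGR) for n in("scene","top")]
a=cv2.resize(s[150:240,280:390],(480,393),interpolation=cv2.INTER_CUBIC);b=cv2.resize(t[185:250,140:250],(320,189),interpolation=cv2.INTER_CUBIC)
o=np.zeros((600,800,3),np.uint8);o[:393,:480]=a;o[:189,480:]=b;o[195:435,480:]=cv2.resize(t,(320,240));cv2.imwrite("pics/end.png",o)
E
```

```text
time_s: 17.68
ee_pos: [521.5, 113.5, 48.9]
ee_rot: [180.0, -0.0, 98.5]
force: [0.1, 0.2, 3.3]
gripper_width: 21.1
time_s: 18.18
ee_pos: [521.5, 113.4, 48.9]
ee_rot: [-180.0, 0.0, 98.5]
force: [-1.3, -1.1, 0.3]
gripper_width: 40.9
time_s: 18.8
ee_pos: [441.3, 17.0, 174.6]
ee_rot: [179.9, 0.0, 98.7]
force: [0.2, -1.3, -0.1]
gripper_width: 41.3
time_s: 19.3
ee_pos: [392.5, -82.3, 174.1]
ee_rot: [179.9, -0.0, 98.5]
force: [0.7, -0.2, 0.1]
gripper_width: 41.0
```

View pics/end.png

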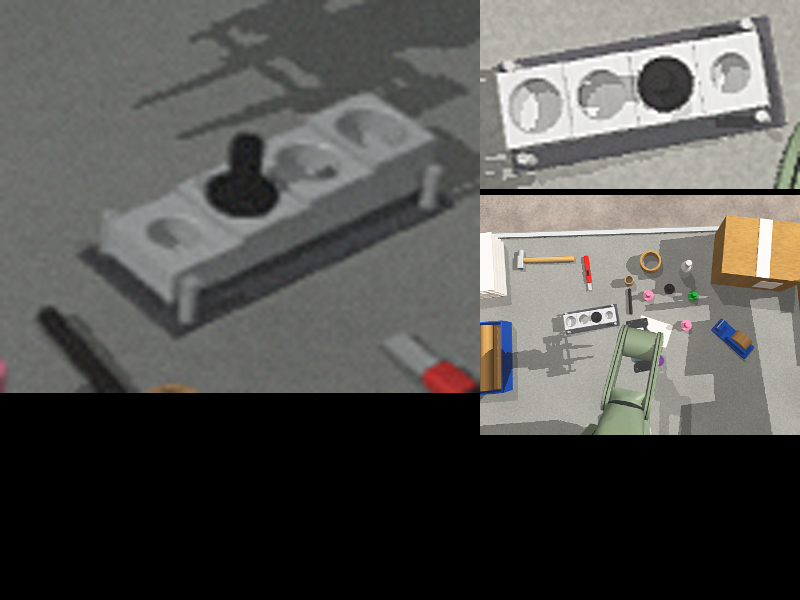

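The picture shows the plug upright in socket 2, flange flat on the step (crop px 242,195). The spare and the other things that show are where they were, and the arm is clear.

```bash
python3 -c "
from workcell import env;print(env.job_done())"
```

```text
the job is handed in; nothing more can be done
None
```

The plug from the sheet is seated in socket 2, the first one it entered, with its flange down on the step. The job was handed in at about 19.4 s of the 64 s allowed.

- **Socket 1:** I pressed the plug upright on it for about 0.5 s. It stopped at the rim at about 6 N.
- **Socket 2:** The plug went in without resistance, and the flange met the step about 16 mm below the rim. I pushed it home at about 5 N, eased off and let go.
- **Last checks:** The final pictures show the plug upright with its flange flat on step 2. The spare looks unmoved, and so do the other things that show. The arm covers part of the sheet and the purple look-alike in the top view. The gripper stands clear, with the force near zero.
- **Disagreement:** The two cameras differed on the plug's position: the top one was off by 1–2 mm and the scene one by about 4 mm in its second fit. I centred the plug with two crossed light grasps and corrected the gauge position from that.

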